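Load a tub and index the packing carousel

ROBOT

A 6-joint arm with a two-finger parallel gripper is mounted at the origin on the work surface. World frame = base frame: x ahead of the robot, y to its left, z up, the work surface at z = 0. Lengths are in m, angles in rad, forces in N, time in s.
With the tool pointing down it reaches from about 0.425 to 0.925 m from the base axis. Payload 12.5 kg.
Tool frame: the origin (TCP) lies on the centre line of the jaws, within the pads' length; the fingertips stand 11 mm ahead of it and the grasp point (between the pads) lies 8 mm behind it; z points along the fingers, y is the line along which they close (so a half turn about z gives the same grasp; the last joint's range is limited). The gripper opens to 85 mm and grips with 20 to 120 N. Pads are 22 mm wide; open, the fingers measure 114 mm over their backs; the gripper's body (76 mm by 85 mm) begins 54 mm behind the grasp point. The pads swing forward as they close: fully open they stand 13 mm farther back than shut.
Start: joints at [1.081, 0.491, 1.559, -0, 1.092, -0.106], TCP at [0.234, 0.58, 0.214] pointing down, gripper open.
Joint ranges: [-3.1, 3.1], [-0.84, 2.19], [0.05, 2.79], [-1.13, 4.28], [0.06, 2.93], [-2.69, 2.69]. Speed limits (rad/s): [2.22, 2.22, 2.79, 3.14, 3.14, 3.14].

INTERFACE

Orientations are given as a unit quaternion [x, y, z, w].
In Python, from station import robot gives the robot as it stands. The module is installed in compiled form; this text tells all that it offers.
- The arm moves only by the tool move_arm, never from a script. Its argument "motion" is text: rows parted by semicolons, each of 4 numbers parted by spaces: the shift along the tool's x, y, z in cm, then the turn about the tool's z in degrees. A call has 1 to 8 rows; each row shifts and turns the commanded pose from where the row before left it, along the tool's axes as they then stand; what a row does not reach is not made up. A row lasts 1/12 s, in which the tool goes at most 41.7 mm and 7.16 degrees, less where a joint would pass 70% of its speed; a pose out of reach is approached as far as the arm can. A call with a gripper value outside its range is refused whole. "claw" is the closure, from -1 (fully open) to 1 (shut), set as the call begins (left out, the last holds). The fingers move at their own pace and stop on an object; "newtons" is the grip in N (left out, the last holds). Time passes only in rows, so rows that do not move let the fingers close. It gives the time, the measured TCP pose, the force, the opening and the grip force at its end, in the units of the state.
- robot.read_state(): the state, without advancing time (a new reading comes with each control period).
- robot.capture(name): name is "side" or "top" or "wrist"; returns a dict with "frame" (480x640x3 uint8, red, green, blue), "mtx" (3x3 intrinsics, pixels), "k1" (the pictures are not rectified: a ray, as slopes to the right and down, at radius r is drawn at 1 + k1 r^2 times it, then the intrinsics apply), "world_to_cam" (4x4, takes a point from world to camera coordinates); the wrist camera has in their place "mount" (4x4, takes a point from camera to tool coordinates, whose origin is the TCP and whose axes are the flange's). Camera axes: x right, y down, z forward; pixel columns grow to the right and rows downward; lengths in m; the calibration is good to about 2 mm. A picture is of the moment at which its call begins: read the wrist's pose just before it. There is no depth.
- robot.sign_off(): hands the job in; it is judged then, once.
The state is a dict: "time_s": time; "joints": joint angles; "dq": joint speeds; "joint_torque": joint torques, N m; "ee_pos": TCP position; "tcp_rot": TCP orientation; "contact_force": force on the tool from outside, world axes, zero at the start; "torque": the same for the moment, N m; "width": finger opening in m; "gripper_force": force on a finger pad.
Only numpy, scipy, OpenCV 4.12 (cv2) and the standard library are available. Lean on these libraries where they do the work, as an engineer would, in place of code of your own. Each camera call takes 0.05 s, during which the arm holds its last target. There are 200 camera calls.

TASK

Gently stand the green-lidded tub upright in the empty pocket of the packing carousel and let go of it. Then push the carousel on, anticlockwise seen from above, by feel, until the brass index pin drops home at the next red stop tooth, press the tooth up against the pin with about 15 N to seat it (never over 25 N on the carousel), and back away. Do not touch the orange-lidded tubs, and leave the jar, the tin and the spray bottle where they stand.

Things in the scene. Friction and masses are not known exactly. Their poses are not given: they have to be found in the camera images.
- index_base: fixed base under the carousel, dark steel and grey; origin on the carousel's axis at bench level. Its own -y axis points to a yellow mark on the base, 200 mm out. The carousel is home when parallel to it (x axes equal), nominally: the pin head is clamped by eye, up to 11.5 degrees to either side of the mark, and home shifts with it, so it must be found by feel.
- carousel: white plate, 280 mm across, turning about vertical z; origin on the axis, at its underside 34 mm over the bench; its top lies 54 mm over the bench. Drag about 0.2 N m; stays where left. Starts nominally 26 to 49 degrees short of home. Blue pocket collars: centres 90 mm from the axis, at 45, 135, 225, 315 degrees from its x axis. Steel hub 40 mm across, 16 mm high. Over 25 N on it is too much.
- stop_tooth (a point): outer face middle of the next red stop tooth (10 mm wide) on the carousel's rim, 150 mm from the axis. Turning anticlockwise, the pin rides an aluminium track, then climbs a steel bump 12 mm before the tooth (push at a peg grows from 2-4 N to about 10 N), drops into a 3 mm deep gap and meets the tooth's springy face: the push rises again, some 4 N per mm, and the plate cannot go on.
- pin (a joint): sprung brass index pin, 8 mm thick, red pull knob, in the grey head (top 58 mm over the bench, 170 to 235 mm from the axis) at the rim. Metres, growing outward: 0 = home in the gap before the tooth; about 0.003 = riding the track; about 0.0047 = on the bump. Once over the bump it draws the plate the last 7 mm home by itself. Leave it to its spring.
- pocket_empty (a point): centre of the floor of the one empty pocket, on top of the carousel plate (turns with it); blue collar 10 mm high, 60 mm inside and 68 mm outside diameter.
- pocket_1 (a point): centre of the floor of the pocket that holds tub_1.
- pocket_2 (a point): centre of the floor of the pocket that holds tub_2.
- pocket_3 (a point): centre of the floor of the pocket that holds tub_3.
- peg_0 (a point): centre of the top of black push peg 0 on the carousel: 14 mm thick, 45 mm tall above the plate (top 99 mm over the bench), at 0 degrees from the carousel's x axis. Any peg may be pushed.
- peg_1 (a point): centre of the top of black push peg 1 on the carousel: 14 mm thick, 45 mm tall above the plate (top 99 mm over the bench), at 90 degrees from the carousel's x axis. Any peg may be pushed.
- peg_2 (a point): centre of the top of black push peg 2 on the carousel: 14 mm thick, 45 mm tall above the plate (top 99 mm over the bench), at 180 degrees from the carousel's x axis. Any peg may be pushed.
- peg_3 (a point): centre of the top of black push peg 3 on the carousel: 14 mm thick, 45 mm tall above the plate (top 99 mm over the bench), at 270 degrees from the carousel's x axis. Any peg may be pushed.
- tub: the loose closed tub to be loaded: white with a green lid, 54 mm diameter, 60 mm high, 0.09 to 0.18 kg, standing on the bench to the left of the carousel; origin at the centre of its underside.
- tub_1: filled closed tub with orange lid, 54 mm diameter, 60 mm high, standing loose in pocket_1; origin at the centre of its underside. Not to be touched by the robot.
- tub_2: filled closed tub with orange lid, 54 mm diameter, 60 mm high, standing loose in pocket_2; origin at the centre of its underside. Not to be touched by the robot.
- tub_3: filled closed tub with orange lid, 54 mm diameter, 60 mm high, standing loose in pocket_3; origin at the centre of its underside. Not to be touched by the robot.
- jar: bystander: amber jar with red cap, 60 mm diameter, 85 mm high; origin at the centre of its underside.
- tin: bystander: tin, 66 mm diameter, 75 mm high; origin at the centre of its underside.
- spray: bystander: spray bottle with green head, 74 mm diameter, 188 mm high; origin at the centre of its underside.
Mind the look-alikes: they are no part of the job. Leave any blue or purple look-alike of the tub alone.

How it is judged:
On the way, in this order (a step that is already met when the one before it is completed fails the run):
1. the green-lidded tub stands in the empty pocket and is let go, with the index pin not yet dropped home (horizontal distance between tub and pocket_empty below 0.005 m and z of tub in the frame of pocket_empty below 0.003 m and angle between tub's own z axis and vertical below 0.08 rad and contact force between the fingers and tub below 0.3 N and value of joint pin above 0.0016 m), for 0.2 s.
2. the fingers press the carousel home against the dropped pin (value of joint pin below 0.0012 m and contact force between the fingers and carousel above 9 N), for 0.1 s.
At the end, for the whole second after the job is handed in: pin dropped home (under 1.2 mm) and carousel still; green-lidded tub upright (0.08 rad) in the formerly empty pocket (centre within 5 mm, on its floor within 3 mm); orange-lidded tubs in their own pockets (within 7 mm); robot touching neither carousel nor tub (value of joint pin below 0.0012 m and horizontal distance between tub and pocket_empty below 0.005 m and z of tub in the frame of pocket_empty below 0.003 m and angle between tub's own z axis and vertical below 0.08 rad and horizontal distance between tub_1 and pocket_1 below 0.007 m and horizontal distance between tub_2 and pocket_2 below 0.007 m and horizontal distance between tub_3 and pocket_3 below 0.007 m and contact force between each of the fingers, the arm and tub below 0.3 N and contact force between each of the fingers, the arm and carousel below 0.3 N and angular speed of carousel below 0.03 rad/s and linear speed of tub below 0.01 m/s).
It fails at once if the fingers or the arm bear on the carousel with more than 25 N (contact force between any of the fingers, the arm and carousel above 25 N).
It fails at once if the green-lidded tub is pressed hard on the carousel (over 60 N) (contact force between tub and carousel above 60 N).
It fails at once if an orange-lidded tub is touched by the robot (contact force between any of the fingers, the arm and tub_1 above 0.5 N or contact force between any of the fingers, the arm and tub_2 above 0.5 N or contact force between any of the fingers, the arm and tub_3 above 0.5 N).
It fails at once if the jar, tin or spray bottle is moved more than 15 mm (distance of any of jar, tin, spray from where it was at the start of the episode above 0.015 m).
It also fails if it takes over 72 s, if anything falls off the work surface, if the arm or the gripper's body presses on something with over 40 N, if the wrist force passes 120 N, or if a joint passes its speed limit or range.

## Working session

There is one attempt and no reset: what is moved stays moved. The work goes in short steps, Python scripts to look and compute and a tool call to move; the robot and the scene stay as the last step left them, time stands still between calls to the robot, and variables do not carry over. Pictures are saved under pics/ and viewed, at most 10 in all, crops included, and the job is handed in when it is done.

Besides the shell and the picture viewer there is one more tool, called as a command line: name --argument value ..., lists and objects as JSON in quotes. move_arm: Moves the arm, as the interface text tells. Its arguments: {"type":"object","properties":{"motion":{"type":"string"},"claw":{"type":"number"},"newtons":{"type":"number"}},"required":["motion"]}

```bash
mkdir -p pics; cat > h.py <<'E'
import numpy as np, cv2
from station import robot
from scipy.spatial.transform import Rotation as R
def cam(n):
    s=robot.read_state(); c=robot.capture(n)
    if n=="wrist":
        T=np.eye(4); T[:3,:3]=R.from_quat(s["tcp_rot"]).as_matrix(); T[:3,3]=s["ee_pos"]
        c["c2w"]=T@c["mount"]
    else: c["c2w"]=np.linalg.inv(c["world_to_cam"])
    return c
def ray(c,uv,z):
    K=np.array(c["mtx"]); d=np.array([c["k1"],0,0,0,0],float)
    p=cv2.undistortPoints(np.array(uv,float).reshape(-1,1,2),K,d).reshape(-1,2)
    D=np.c_[p,np.ones(len(p))]@c["c2w"][:3,:3].T; o=c["c2w"][:3,3]
    return o+D*((z-o[2])/D[:,2])[:,None]
def proj(c,P):
    W=np.linalg.inv(c["c2w"]); d=np.array([c["k1"],0,0,0,0],float)
    return cv2.projectPoints(np.array(P,float).reshape(-1,1,3),cv2.Rodrigues(W[:3,:3])[0],W[:3,3],np.array(c["mtx"]),d)[0].reshape(-1,2)
def save(c,n): cv2.imwrite("pics/"+n,c["frame"][:,:,::-1])
E
python3 - <<'E'
from h import *
s=robot.read_state(); print(s)
for n in("top","side"):
    c=cam(n); save(c,n+"0.png"); print(n,c["c2w"].round(3).tolist(),c["k1"])
E
```

```text
{'time_s': 0.0, 'joints': array([ 1.08141298e+00,  4.91550818e-01,  1.55947025e+00, -1.93103235e-05,
        1.09171260e+00, -1.05617243e-01]), 'dq': array([-1.41894953e-03, -7.96655330e-04, -1.86649094e-03, -8.77785293e-05,
       -1.49152794e-03,  4.35739532e-04]), 'joint_torque': array([ 1.06032450e-03, -6.18461037e+01, -2.61598331e+01, -3.55645454e-05,
        3.99842669e-03, -1.01394238e-05]), 'ee_pos': array([0.23388032, 0.5793109 , 0.21342602]), 'tcp_rot': array([ 1.90703320e-01,  9.81647553e-01, -5.47958713e-04, -1.59044669e-04]), 'contact_force': array([-0.99545586,  1.1673863 , -0.75561848]), 'torque': array([ 0.02471628, -0.03945068,  0.02170485]), 'gripper_force': 0.0, 'width': 0.08545569864864416}
top [[-0.019, -0.986, 0.163, 0.384], [-1.0, 0.022, 0.017, 0.059], [-0.02, -0.163, -0.986, 1.009], [0.0, 0.0, 0.0, 1.0]] -0.002499931368555284
side [[0.911, -0.178, 0.372, 0.202], [-0.412, -0.441, 0.797, -0.713], [0.022, -0.88, -0.475, 0.541], [0.0, 0.0, 0.0, 1.0]] 0.012945714325188026
```

View pics/top0.png

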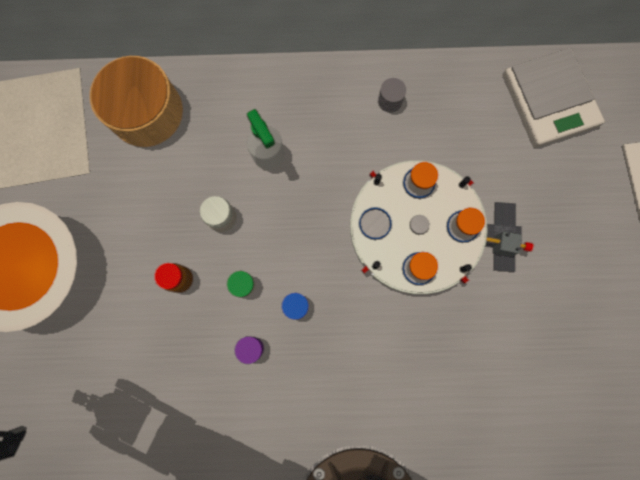

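View pics/side0.png

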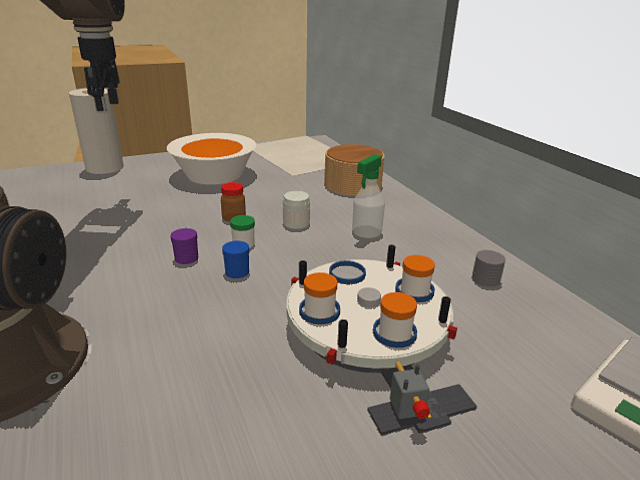

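The top view shows the carousel hub at (419,226), the empty pocket at (375,223) and the green tub at (240,284), with the blue and purple decoys beside it. The jar is at (172,277), the pin head is at right (500,241), and the pegs are near (378,180), (465,183), (377,266) and (465,269).

```bash
python3 - <<'E'
from h import *
c=cam("top"); f=c["frame"]; hsv=cv2.cvtColor(f,cv2.COLOR_RGB2HSV)
def blobs(m,lo=15):
    n,l,st,ce=cv2.connectedComponentsWithStats(m.astype(np.uint8)); return [(ce[i].round(1),st[i,4]) for i in range(1,n) if st[i,4]>=lo]
H,S,V=[hsv[...,i].astype(int) for i in range(3)]
roi=np.zeros(H.shape,bool); roi[150:300,340:540]=1
def show(n,m,z):
    for p,a in blobs(m): print(n,p,a,ray(c,p,z)[0].round(4))
show("green",(abs(H-65)<18)&(S>120)&(V>60),.06)
show("orange",(H>4)&(H<16)&(S>180)&roi,.114)
show("red",((H<4)|(H>175))&(S>170)&roi,.044)
show("hub", roi&(S<30)&(V>90)&(V<185),.07)
bl=(abs(H-108)<14)&(S>100)&(V>30)&roi
show("blue",bl,.064)
show("black",(V<45)&roi&(S<90),.054)
w=(V>190)&(S<60)&roi
cnt=max(cv2.findContours(w.astype(np.uint8),cv2.RETR_EXTERNAL,cv2.CHAIN_APPROX_NONE)[0],key=cv2.contourArea)
P=ray(c,cv2.convexHull(cnt).reshape(-1,2),.054); print("plate",cv2.minEnclosingCircle(P[:,:2].astype(np.float32)))
cr=f[140:310,330:550]; cv2.imwrite("pics/c1.png",cv2.resize(cr,None,fx=3.5,fy=3.5,interpolation=cv2.INTER_CUBIC)[:,:,::-1])
E
```

```text
green [259.6 127.5] 425 [0.7889 0.1901 0.06  ]
green [568.4 122.4] 204 [ 0.7822 -0.4644  0.06  ]
green [240.  283.7] 504 [0.4561 0.2298 0.06  ]
orange [423.8 175. ] 547 [ 0.6582 -0.1413  0.114 ]
orange [470.1 221. ] 573 [ 0.5638 -0.2252  0.114 ]
orange [423.2 265.6] 583 [ 0.4792 -0.1301  0.114 ]
red [372.9 174.2] 18 [ 0.6841 -0.0493  0.044 ]
red [528.6 246.6] 54 [ 0.5213 -0.3633  0.044 ]
red [364.7 269.3] 18 [ 0.4816 -0.0245  0.044 ]
red [464.5 279.3] 22 [ 0.4568 -0.2272  0.044 ]
hub [349.7 175.8] 254 [0.6738 0.0017 0.07  ]
hub [374.2 155.5] 186 [ 0.7163 -0.0507  0.07  ]
hub [412.6 154.6] 167 [ 0.7162 -0.1305  0.07  ]
hub [436.3 152.6] 15 [ 0.7193 -0.1798  0.07  ]
hub [496.9 155.2] 101 [ 0.7103 -0.3045  0.07  ]
hub [513.6 152.5] 22 [ 0.7153 -0.3393  0.07  ]
hub [445.2 158.6] 96 [ 0.7058 -0.1974  0.07  ]
hub [531.4 158.9] 59 [ 0.7005 -0.3746  0.07  ]
hub [467.3 163.7] 110 [ 0.6936 -0.2422  0.07  ]
hub [379.9 159.6] 19 [ 0.7071 -0.0622  0.07  ]
hub [389.3 162.1] 17 [ 0.7012 -0.0814  0.07  ]
hub [483.8 169.5] 65 [ 0.6803 -0.2751  0.07  ]
hub [502.  168.3] 79 [ 0.6819 -0.3126  0.07  ]
hu
[... 1073 characters left out ...]
 0.07  ]
hub [536.1 271.2] 33 [ 0.4679 -0.3621  0.07  ]
hub [530.8 278.7] 15 [ 0.4532 -0.3503  0.07  ]
hub [537.3 279.8] 17 [ 0.4508 -0.3628  0.07  ]
hub [482.6 283. ] 16 [ 0.4467 -0.2547  0.07  ]
hub [523.9 287.8] 108 [ 0.4356 -0.3351  0.07  ]
hub [447.6 291.8] 55 [ 0.4308 -0.1845  0.07  ]
hub [432.3 293.6] 15 [ 0.4279 -0.1541  0.07  ]
hub [512.6 293.8] 21 [ 0.4242 -0.3119  0.07  ]
blue [418.3 196.1] 15 [ 0.6286 -0.1386  0.064 ]
black [377.1 179.1] 34 [ 0.6701 -0.0566  0.054 ]
black [464.2 181.5] 43 [ 0.6603 -0.2381  0.054 ]
black [376.  264.8] 21 [ 0.4893 -0.047   0.054 ]
black [465.  268.3] 39 [ 0.4783 -0.2268  0.054 ]
plate ((0.5697418451309204, -0.1366225630044937), 0.13770335912704468)
```

View pics/c1.png

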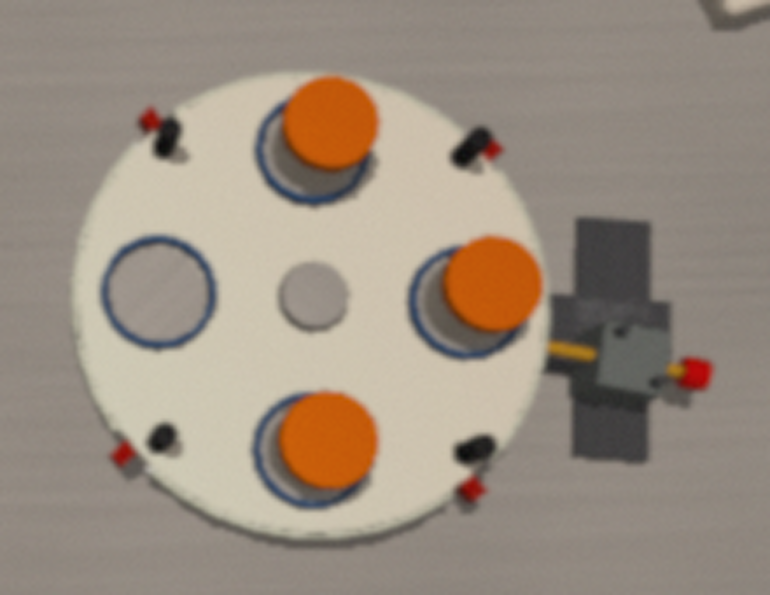

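move_arm --motion "-2.8 -2.0 0 0;-2.8 -2.0 0 0;-2.8 -2.0 0 0;-2.8 -2.0 0 0;-2.8 -2.0 0 0;-2.8 -2.0 0 0;-2.8 -2.0 0 0;-2.8 -2.0 0 0" --claw -1 --newtons 30

```text
time_s: 0.82
ee_pos: [0.3823, 0.3458, 0.214]
tcp_rot: [0.191, 0.982, -0.0, -0.0]
contact_force: [0.5, 1.2, -0.5]
width: 0.0856
gripper_force: 0.0
```

move_arm --motion "-2.8 -2.0 0 0;-2.8 -2.0 0 0;-2.8 -2.0 0 0;-2.8 -2.0 0 0;0 0 2 0;0 0 2 0;0 0 0 0;0 0 0 0"

```text
time_s: 1.48
ee_pos: [0.4554, 0.2311, 0.1737]
tcp_rot: [0.191, 0.982, -0.0, -0.001]
contact_force: [0.5, 0.2, 0.4]
width: 0.0853
gripper_force: 0.0
```

```bash
cat > tub.py <<'E'
from h import *
import sys
def lid(n,z=.06):
    c=cam(n); h=cv2.cvtColor(c["frame"],cv2.COLOR_RGB2HSV); H,S,V=[h[...,i].astype(int) for i in range(3)]
    m=((abs(H-65)<18)&(S>120)&(V>40)).astype(np.uint8)
    out=[]
    for k in cv2.findContours(m,cv2.RETR_EXTERNAL,cv2.CHAIN_APPROX_NONE)[0]:
        if cv2.contourArea(k)>300:
            P=ray(c,cv2.convexHull(k).reshape(-1,2),z)[:,:2]; out.append((cv2.minEnclosingCircle(P.astype(np.float32)),cv2.boundingRect(k)))
    return c,out
E
python3 - <<'E'
from tub import *
s=robot.read_state(); print(s["time_s"],s["ee_pos"],s["tcp_rot"],s["contact_force"])
c,o=lid("wrist"); save(c,"w1.png"); print(o); print(c["mount"].round(3).tolist())
print(lid("top")[1])
E
```

```text
1.4833 [0.45540976 0.23106409 0.1736763 ] [ 1.90787795e-01  9.81630834e-01 -4.61136662e-04 -8.42981485e-04] [0.48715954 0.22383961 0.38723331]
[(((0.4555802047252655, 0.23087143898010254), 0.02742093615233898), (281, 196, 67, 68))]
[[0.0, -0.965, -0.264, 0.067], [1.0, 0.001, -0.001, 0.001], [0.002, -0.264, 0.965, -0.161], [0.0, 0.0, 0.0, 1.0]]
[(((0.7872958779335022, 0.1887761354446411), 0.04467961564660072), (248, 110, 26, 37))]
```

View pics/w1.png

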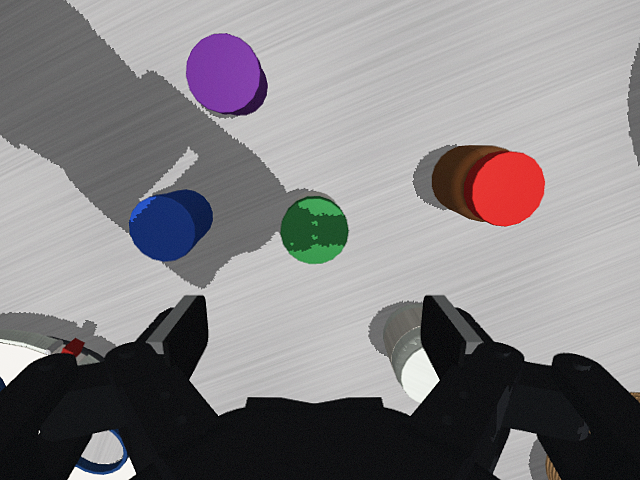

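The lid sits at (314,230), directly under the tool, at (0.4556, 0.2309). Blue and the jar are clear of the jaws, so I descend and grip.

move_arm --motion "0 0 3 0;0 0 3 0;0 0 3 0;0 0 2.5 0;0 0 1.7 0;0 0 1.0 0;0 0 0 0;0 0 0 0"

```text
time_s: 2.25
ee_pos: [0.4561, 0.2316, 0.0327]
tcp_rot: [0.19, 0.982, 0.0, 0.0]
contact_force: [0.8, 0.2, 0.3]
width: 0.0855
gripper_force: 0.0
```

move_arm --motion "0 0 0 0;0 0 0 0;0 0 0 0;0 0 0 0;0 0 0 0;0 0 0 0;0 0 0 0;0 0 0 0" --claw 1 --newtons 30

```text
time_s: 2.92
ee_pos: [0.4563, 0.2314, 0.0333]
tcp_rot: [0.191, 0.982, 0.001, 0.001]
contact_force: [-1.1, -1.3, 9.5]
width: 0.0524
gripper_force: 29.6
```

move_arm --motion "0 0 -1 0;0 0 -2 0;0 0 -3 0;0 0 -3.5 0;0 0 -3.5 0;-2.5 -1.2 0 0;-3 -1.5 0 0;-3 -1.5 0 0"

```text
time_s: 3.58
ee_pos: [0.5193, 0.1599, 0.164]
tcp_rot: [0.19, 0.982, 0.0, 0.001]
contact_force: [0.2, 0.7, -1.3]
width: 0.0519
gripper_force: 32.0
```

move_arm --motion "-3 -1.5 0 0;-3 -1.5 0 0;-3 -1.5 0 0;-2.5 -1.0 0 0;-1.2 -0.3 0 0;0 0 0 0;0 0 0 0;0 0 0 0"

```text
time_s: 4.25
ee_pos: [0.6139, 0.06, 0.1623]
tcp_rot: [0.19, 0.982, 0.0, -0.0]
contact_force: [-0.1, -0.4, -0.9]
width: 0.0519
gripper_force: 31.9
```

```bash
cat > pk.py <<'E'
from h import *
def pocket(n):
    c=cam(n); h=cv2.cvtColor(c["frame"],cv2.COLOR_RGB2HSV); H,S,V=[h[...,i].astype(int) for i in range(3)]
    m=((abs(H-108)<14)&(S>90)&(V>25)).astype(np.uint8); out=[]
    for k in cv2.findContours(m,cv2.RETR_EXTERNAL,cv2.CHAIN_APPROX_NONE)[0]:
        if cv2.boundingRect(k)[2]>25:
            P=ray(c,cv2.convexHull(k).reshape(-1,2),.064)[:,:2].astype(np.float32); out.append((cv2.minEnclosingCircle(P),cv2.fitEllipse(P),cv2.boundingRect(k)))
    return c,out
E
python3 - <<'E'
from pk import *
s=robot.read_state(); print(s["time_s"],s["ee_pos"],s["tcp_rot"],s["contact_force"],s["width"])
for n in("wrist","top"):
    c,o=pocket(n); save(c,n+"2.png"); [print(n,x) for x in o]
E
```

```text
4.25 [0.61387631 0.05999055 0.16225013] [ 1.90429614e-01  9.81700796e-01  7.72124461e-05 -3.22360301e-04] [-0.13239044 -0.37247923 -0.91250164] 0.051919667167837594
wrist (((0.6396828889846802, -0.1411851942539215), 0.030911758542060852), ((0.6483457088470459, -0.14153175055980682), (0.04842034727334976, 0.06633514165878296), 14.486359596252441), (74, 329, 58, 36))
wrist (((0.5743765234947205, -0.04624125733971596), 0.035327911376953125), ((0.5742824077606201, -0.046469561755657196), (0.06671629846096039, 0.07049021869897842), 8.491581916809082), (118, 194, 91, 88))
wrist (((0.4822767376899719, -0.12773682177066803), 0.0344177670776844), ((0.4799317419528961, -0.130719393491745), (0.06707429140806198, 0.07579301297664642), 161.35043334960938), (0, 118, 55, 93))
```

View pics/wrist2.png

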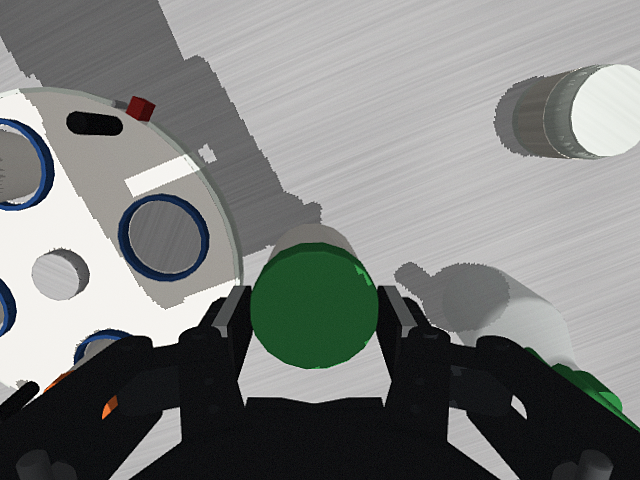

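```bash
python3 - <<'E'
from tub import *
from scipy.optimize import least_squares
s=robot.read_state(); c=cam("wrist")
h=cv2.cvtColor(c["frame"],cv2.COLOR_RGB2HSV); H,S,V=[h[...,i].astype(int) for i in range(3)]
m=((abs(H-108)<14)&(S>90)&(V>25)).astype(np.uint8)
ks,hi=cv2.findContours(m,cv2.RETR_CCOMP,cv2.CHAIN_APPROX_NONE)
cp=c["c2w"][:2,3]; print("cam",c["c2w"][:3,3])
for i,k in enumerate(ks):
    x,y,w,hh=cv2.boundingRect(k)
    if not(100<x<150 and 180<y<230 and w>50): continue
    hole=hi[0][i][3]>=0; r=.030 if hole else .034
    P=ray(c,k.reshape(-1,2),.064)[:,:2]; c0=np.array([.574,-.047])
    far=((P-c0)@(c0-cp))>0
    P=P[~far] if hole else P[far]
    f=least_squares(lambda q:np.hypot(*(P-q).T)-r,c0); print(hole,f.x,np.sqrt(np.mean(f.fun**2)))
g=((abs(H-65)<18)&(S>120)&(V>40)).astype(np.uint8); g[:,450:]=0
k=max(cv2.findContours(g,cv2.RETR_EXTERNAL,cv2.CHAIN_APPROX_NONE)[0],key=cv2.contourArea)
z=s["ee_pos"][2]-.033+.06
P=ray(c,k.reshape(-1,2),z)[:,:2]; print("lid",cv2.minEnclosingCircle(P.astype(np.float32)),"tcp",s["ee_pos"])
k=k.reshape(-1,2)
Pl=P[((P-P.mean(0))@(P.mean(0)-cp))<0]
E
```

```text
cam [0.55251137 0.08546213 0.32329137]
False [ 0.57420288 -0.04673805] 0.00047785308042937527
True [ 0.57435316 -0.04740293] 0.00026876161638149083
lid ((0.613282322883606, 0.06081734597682953), 0.028343427926301956) tcp [0.61403595 0.06018871 0.16235003]
```

move_arm --motion "-0.08 -2.4 0 0;-0.1 -3 0 0;-0.1 -3 0 0;-0.1 -2.05 0 0;0 -1.0 0 0;0 0 2 0;0 0 2 0;0 0 0 0"

```text
time_s: 5.07
ee_pos: [0.574, -0.0476, 0.1193]
tcp_rot: [0.191, 0.982, 0.0, -0.002]
contact_force: [-0.9, 1.6, -2.0]
width: 0.0522
gripper_force: 32.1
```

move_arm --motion "0 0 1 0;0 0 0.5 0;0 0 0 0;0 0 0 0;0 0 0 0"

```text
time_s: 5.48
ee_pos: [0.5758, -0.0484, 0.1076]
tcp_rot: [0.191, 0.982, 0.0, 0.0]
contact_force: [0.7, -0.0, -1.2]
width: 0.0521
gripper_force: 32.2
```

```bash
python3 - <<'E'
from h import *
s=robot.read_state(); print(s["time_s"],s["ee_pos"],s["tcp_rot"],s["contact_force"])
c=cam("wrist"); save(c,"w3.png")
z=s["ee_pos"][2]-.0333
im=c["frame"][:,:,::-1].copy()
a=np.linspace(0,2*np.pi,200)
for q,r,zz,col in(((.5743,-.047),.034,.064,(0,0,255)),((s["ee_pos"][0]-.0005,s["ee_pos"][1]+.0005),.027,z+.06,(255,0,255))):
    for p in proj(c,np.c_[q[0]+r*np.cos(a),q[1]+r*np.sin(a),zz+0*a]): cv2.circle(im,tuple(int(v) for v in p.round()),0,col,-1)
cv2.imwrite("pics/w3.png",im)
c=cam("side"); im=c["frame"][220:380,270:470]; cv2.imwrite("pics/s3.png",cv2.resize(im,None,fx=3.5,fy=3.5)[:,:,::-1])
E
```

```text
5.4833 [ 0.57580328 -0.04835072  0.10759987] [1.90594166e-01 9.81668812e-01 5.36397320e-05 4.52020015e-04] [ 0.71238666 -0.04450221 -1.23494727]
```

View pics/w3.png

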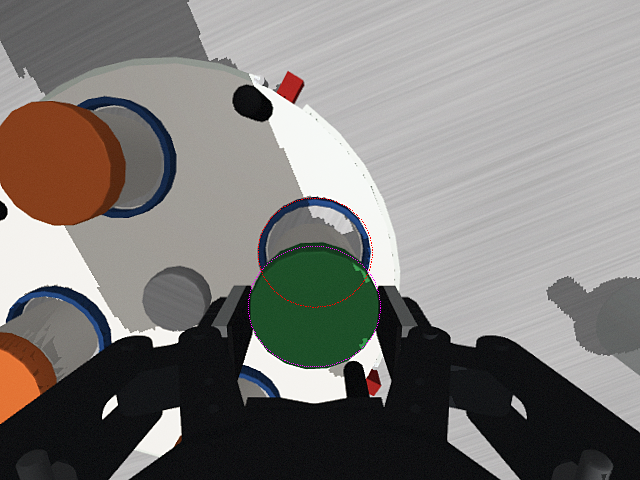

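move_arm --motion "0.1 0.05 0.5 0;0 0 0.5 0;0 0 0.4 0;0 0 0.2 0;0 0 0.1 0;0 0 0 0;0 0 0 0"

```text
time_s: 6.17
ee_pos: [0.5748, -0.0477, 0.09]
tcp_rot: [0.191, 0.982, 0.0, -0.0]
contact_force: [1.0, -0.4, -0.4]
width: 0.0525
gripper_force: 32.2
```

move_arm --motion "0 0 0.1 0;0 0 0.1 0;0 0 0 0;0 0 0 0"

```text
time_s: 6.5
ee_pos: [0.5748, -0.0476, 0.088]
tcp_rot: [0.191, 0.982, 0.0, 0.0]
contact_force: [-0.2, -0.1, -1.6]
width: 0.052
gripper_force: 32.2
```

move_arm --motion "0 0 0.05 0;0 0 0.05 0;0 0 0 0;0 0 0 0"

```text
time_s: 6.83
ee_pos: [0.575, -0.0478, 0.0875]
tcp_rot: [0.191, 0.982, 0.0, 0.0]
contact_force: [-0.8, -0.4, 5.9]
width: 0.0519
gripper_force: 32.7
```

move_arm --motion "0 0 0 0;0 0 0 0;0 0 0 0;0 0 0 0;0 0 0 0;0 0 0 0" --claw -1

```text
time_s: 7.33
ee_pos: [0.5747, -0.0476, 0.0869]
tcp_rot: [0.191, 0.982, 0.0, -0.0]
contact_force: [-0.3, -0.1, 0.7]
width: 0.0857
gripper_force: 0.0
```

move_arm --motion "0 0 -1 0;0 0 -2 0;0 0 -3 0;0 0 -3 0;0 0 -2 0;0 0 0 0;0 0 0 0"

```text
time_s: 7.92
ee_pos: [0.575, -0.0477, 0.1985]
tcp_rot: [0.191, 0.982, 0.0, 0.001]
contact_force: [-0.7, 0.0, -1.2]
width: 0.0856
gripper_force: 0.0
```

```bash
python3 - <<'E'
from tub import *
s=robot.read_state(); print(s["time_s"],s["ee_pos"],s["width"],s["contact_force"])
c,o=lid("wrist",.114); print(o); save(c,"w4.png")
h=cv2.cvtColor(c["frame"],cv2.COLOR_RGB2HSV); H,S,V=[h[...,i].astype(int) for i in range(3)]
n,l,st,ce=cv2.connectedComponentsWithStats((((H<4)|(H>175))&(S>150)&(V>60)).astype(np.uint8))
for i in range(1,n):
    if st[i,4]>60: print("red",ce[i].round(),st[i,4],ray(c,ce[i],.05)[0].round(4))
n,l,st,ce=cv2.connectedComponentsWithStats(((V<40)&(S<120)).astype(np.uint8))
for i in range(1,n):
    if st[i,4]>100: print("blk",ce[i].round(),st[i],ray(c,ce[i],.099)[0].round(4))
E
```

```text
7.9167 [ 0.57501652 -0.04768214  0.19853481] 0.08555652139024707 [-0.66494921  0.04187477 -1.18128462]
[(((0.5741344094276428, -0.048446983098983765), 0.027363676577806473), (276, 201, 75, 74))]
red [297. 104.] 214 [ 0.4806 -0.0245  0.05  ]
red [ 70. 171.] 184 [ 0.4548 -0.2277  0.05  ]
red [357. 323.] 104 [ 0.6834 -0.0472  0.05  ]
blk [272. 117.] [261 107  24  22 349] [ 0.4872 -0.0433  0.099 ]
blk [ 65. 195.] [ 42 184  50  24 624] [ 0.478  -0.2082  0.099 ]
blk [ 57. 231.] [ 49 216  16  34 105] [ 0.4994 -0.229   0.099 ]
blk [318. 417.] [    0   296   640   184 63101] [ 0.7303 -0.106   0.099 ]
blk [344. 323.] [336 304  19  37 404] [ 0.6529 -0.0525  0.099 ]
```

View pics/w4.png

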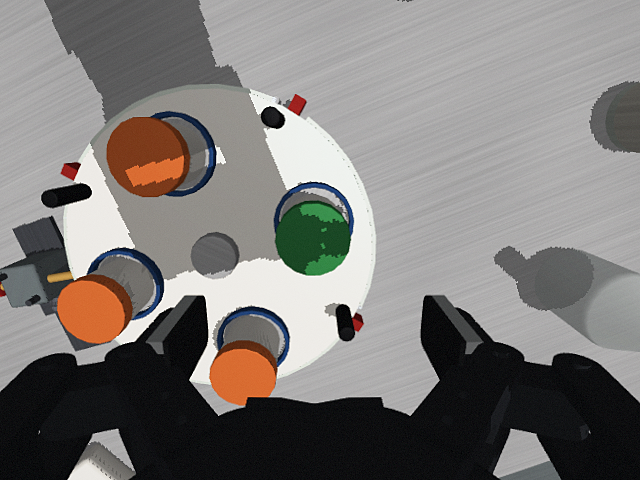

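The green lid is centred at (0.5741, -0.0484), within about 1.5 mm of the pocket centre, and nothing else has moved. I'll push the peg at image (272,117), which is at about (0.488, -0.045), using the shut fingers.

move_arm --motion "2.5 0 0 7;2.5 0 0 7;0 0 0 7;0 0 0 7;0 0 0 7;0 0 0 7;0 0 0 7;0 0 0 7" --claw 1 --newtons 20

```text
time_s: 8.63
ee_pos: [0.5291, -0.0261, 0.1958]
tcp_rot: [0.632, 0.775, -0.001, -0.001]
contact_force: [0.0, -0.8, -0.4]
width: -0.0002
gripper_force: 0.0
```

move_arm --motion "0 0 0 7;0 0 0 7;0 0 0 7;0 0 0 7;0 0 0 7;0 0 0 7;0 0 0 7;0 0 0 7"

```text
time_s: 9.3
ee_pos: [0.5291, -0.0261, 0.1958]
tcp_rot: [0.922, 0.388, -0.001, -0.001]
contact_force: [0.2, 0.5, 0.3]
width: -0.0002
gripper_force: 0.0
```

move_arm --motion "0 0 0 5;0 0 0 0;0 0 0 0;0 0 0 0"

```text
time_s: 9.63
ee_pos: [0.5295, -0.0262, 0.1964]
tcp_rot: [0.936, 0.352, -0.0, -0.0]
contact_force: [0.5, -0.3, 0.5]
width: 0.0002
gripper_force: 0.0
```

```bash
cat > g.py <<'E'
from h import *
s=robot.read_state(); A=R.from_quat(s["tcp_rot"]).as_matrix(); p=s["ee_pos"]
print(s["time_s"],p.round(4),"xang",np.degrees(np.arctan2(A[1,0],A[0,0])).round(1),"w",s["width"],"F",s["contact_force"].round(2),"j",s["joints"].round(2))
def to(x,y,z=None): return (100*A.T@np.array([x-p[0],y-p[1],0 if z is None else z-p[2]])).round(2)
C=np.array([.568,-.1372])
v=p[:2]-C; print("r,ang",np.hypot(*v).round(4),np.degrees(np.arctan2(v[1],v[0])).round(1))
E
python3 - <<'E'
from g import *
print(to(.511,-.025))
c=cam("top"); save(c,"t5.png")
E
```

```text
9.6333 [ 0.5295 -0.0262  0.1964] xang 41.2 w 0.0002323217489192447 F [ 0.46 -0.26  0.47] j [-0.17  0.38  1.81  0.    0.95  0.68]
r,ang 0.1175 109.1
[-1.31 -1.3   0.  ]
```

move_arm --motion "-1.3 -1.3 0 0;0 0 0 0;0 0 3 0;0 0 3 0;0 0 2.5 0;0 0 1.7 0;0 0 0.9 0;0 0 0 0"

```text
time_s: 10.35
ee_pos: [0.5109, -0.0248, 0.0844]
tcp_rot: [0.937, 0.351, -0.001, -0.001]
contact_force: [0.0, -0.1, 0.3]
width: -0.0
gripper_force: 0.0
```

```bash
python3 - <<'E'
from g import *
c=cam("side"); im=c["frame"][190:390,260:480]; cv2.imwrite("pics/s6.png",cv2.resize(im,None,fx=3,fy=3)[:,:,::-1])
E
```

```text
10.35 [ 0.5109 -0.0248  0.0844] xang 41.1 w -1.686963205305942e-05 F [ 0.   -0.1   0.34] j [-0.18  0.51  1.96  0.    0.67  0.68]
r,ang 0.126 116.9
```

View pics/s6.png

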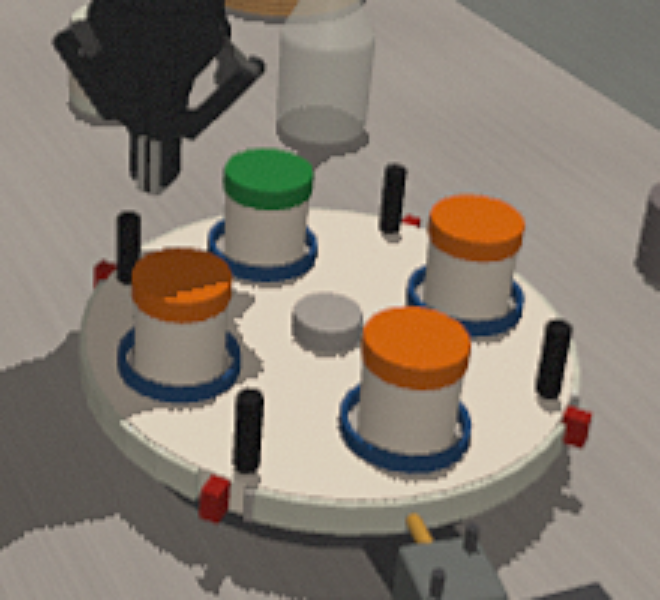

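move_arm --motion "-0.3 0 0 0;-0.3 0 0 0;-0.3 0 0 0;-0.1 0 0 0;-0.1 0 0 0;-0.1 0 0 0;0 0 0 0"

```text
time_s: 10.98
ee_pos: [0.5023, -0.0329, 0.0862]
tcp_rot: [0.937, 0.35, 0.0, 0.0]
contact_force: [-0.6, 0.3, -0.1]
width: -0.0002
gripper_force: 0.0
```

move_arm --motion "-0.1 0 0 0;-0.1 0 0 0;-0.1 0 0 0;-0.1 0 0 0"

```text
time_s: 11.32
ee_pos: [0.4992, -0.0354, 0.0859]
tcp_rot: [0.937, 0.35, 0.0, -0.0]
contact_force: [-0.3, 0.2, -0.1]
width: -0.0002
gripper_force: 0.0
```

move_arm --motion "-0.22 -0.03 0 -1;-0.22 -0.03 0 -1;-0.22 -0.03 0 -1;-0.22 -0.03 0 -1"

```text
time_s: 11.65
ee_pos: [0.4917, -0.0406, 0.086]
tcp_rot: [0.923, 0.384, 0.0, -0.0]
contact_force: [-0.2, 0.2, 1.3]
width: 0.0
gripper_force: 0.0
```

```bash
python3 - <<'E'
from g import *
E
```

```text
11.65 [ 0.4917 -0.0406  0.086 ] xang 45.1 w 3.7083946959384886e-05 F [-0.16  0.17  1.33] j [-0.22  0.49  2.01  0.    0.64  0.57]
r,ang 0.1231 128.3
```

```bash
cat > car.py <<'E'
from g import *
def car():
    c=cam("top"); h=cv2.cvtColor(c["frame"],cv2.COLOR_RGB2HSV); H,S,V=[h[...,i].astype(int) for i in range(3)]
    m=((H<4)|(H>175))&(S>150)&(V>60)
    n,l,st,ce=cv2.connectedComponentsWithStats(m.astype(np.uint8))
    for i in range(1,n):
        q=ray(c,ce[i],.047)[0][:2]-C
        if st[i,4]>5 and np.hypot(*q)<.26: print("red",ce[i].round(1),st[i,4],np.hypot(*q).round(4),np.degrees(np.arctan2(q[1],q[0])).round(1)%360)
    m=(H>4)&(H<16)&(S>180)
    n,l,st,ce=cv2.connectedComponentsWithStats(m.astype(np.uint8))
    for i in range(1,n):
        q=ray(c,ce[i],.114)[0][:2]-C
        if st[i,4]>100 and np.hypot(*q)<.2: print("or",ce[i].round(1),st[i,4],np.hypot(*q).round(4),np.degrees(np.arctan2(q[1],q[0])).round(1)%360)
    return c
E
python3 - <<'E'
from car import *
c=car()
c=cam("wrist"); save(c,"w7.png")
E
```

```text
11.65 [ 0.4917 -0.0406  0.086 ] xang 45.1 w 3.7083946959384886e-05 F [-0.16  0.17  1.33] j [-0.22  0.49  2.01  0.    0.64  0.57]
r,ang 0.1231 128.3
red [372.9 174.3] 21 0.1449 37.6
red [469.9 182.1] 13 0.1477 308.9
red [528.6 246.6] 56 0.2296 258.2
red [464.4 279.5] 26 0.1429 218.4
or [423.7 175.2] 539 0.0899 357.4
or [470.1 221. ] 572 0.088 267.3
```

View pics/w7.png

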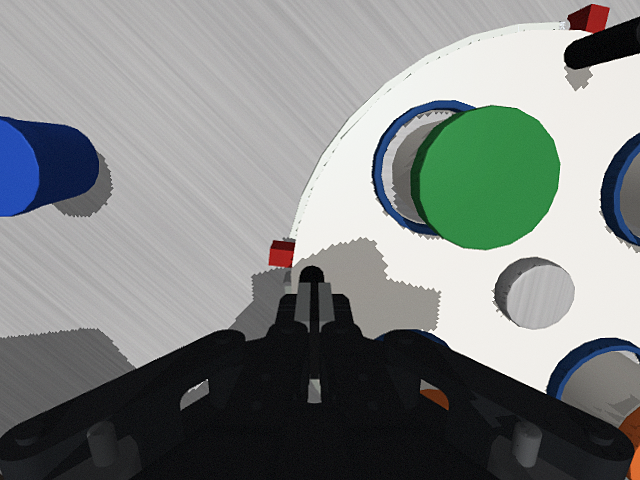

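```bash
python3 - <<'E'
from g import *
c=cam("wrist")
T=lambda x,y,z: p+A@np.array([x,y,z])
for x,z in((.011,.011),(-.011,.011),(.011,-.008),(0,0)): print("tool",x,z,proj(c,T(x,0,z)).round(0))
for a in (126,128,130,132,134):
    for r in(.115,.12,.125):
        q=C+r*np.array([np.cos(np.radians(a)),np.sin(np.radians(a))]); print(a,r,proj(c,[[*q,.054],[*q,.099]]).round(0).tolist())
h=cv2.cvtColor(c["frame"],cv2.COLOR_RGB2HSV)
print(c["frame"][262:330:6,312].tolist())
im=cv2.resize(c["frame"][230:410,220:410],None,fx=4,fy=3.3,interpolation=cv2.INTER_CUBIC)
im=np.clip(im.astype(float)*2.5,0,255).astype(np.uint8); cv2.imwrite("pics/w8.png",im[:,:,::-1])
E
```

```text
11.75 [ 0.4917 -0.0406  0.086 ] xang 45.1 w -0.0001573999881061313 F [-0.81  0.7   0.62] j [-0.22  0.49  2.01  0.    0.64  0.57]
r,ang 0.1231 128.3
tool 0.011 0.011 [[314. 257.]]
tool -0.011 0.011 [[314. 298.]]
tool 0.011 -0.008 [[314. 271.]]
tool 0 0 [[314. 286.]]
126 0.115 [[329.0, 258.0], [333.0, 290.0]]
126 0.12 [[320.0, 257.0], [322.0, 288.0]]
126 0.125 [[312.0, 256.0], [311.0, 287.0]]
128 0.115 [[328.0, 265.0], [332.0, 298.0]]
128 0.12 [[319.0, 264.0], [321.0, 297.0]]
128 0.125 [[311.0, 263.0], [310.0, 296.0]]
130 0.115 [[327.0, 272.0], [331.0, 306.0]]
130 0.12 [[319.0, 271.0], [320.0, 306.0]]
130 0.125 [[310.0, 270.0], [309.0, 305.0]]
132 0.115 [[327.0, 278.0], [330.0, 315.0]]
132 0.12 [[318.0, 278.0], [319.0, 314.0]]
132 0.125 [[309.0, 277.0], [308.0, 313.0]]
134 0.115 [[326.0, 285.0], [330.0, 322.0]]
134 0.12 [[318.0, 284.0], [319.0, 322.0]]
134 0.125 [[309.0, 284.0], [308.0, 322.0]]
[[153, 149, 144], [13, 12, 16], [0, 3, 4], [10, 12, 13], [11, 12, 14], [6, 13, 12], [7, 4, 7], [5, 7, 5], [17, 17, 17], [7, 12, 11], [15, 13, 17], [16, 14, 18]]
```

View pics/w8.png

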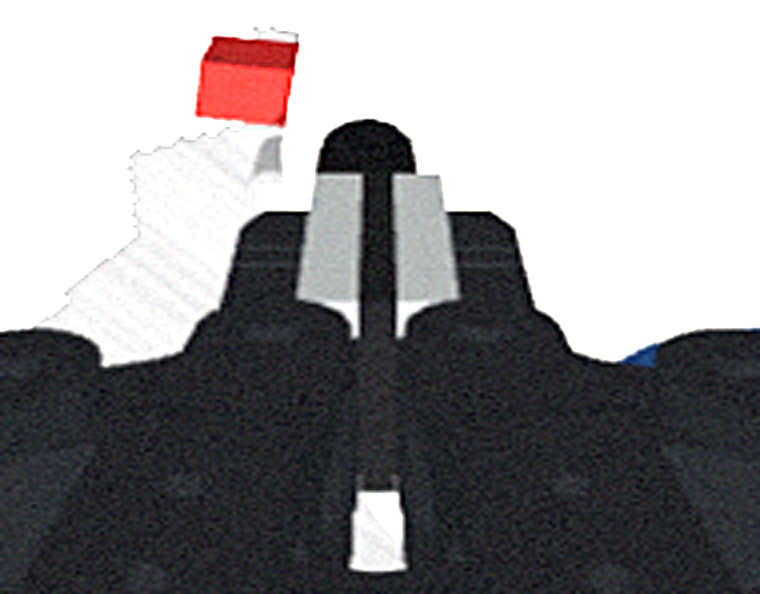

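The picture shows the peg's base (dark dome at w7 (312,270)) below the fingers, so they may be riding above the peg. I'll check the fingertip height against the s6 side view, where the tip is at about (310,253).

```bash
python3 - <<'E'
from g import *
c=cam("side")
P=np.array([.5109,-.0248,0])
for z in(.06,.0734,.0844,.1,.11,.12): print(z,proj(c,P+[0,0,z]).round(0))
q=C+.122*np.array([np.cos(np.radians(131)),np.sin(np.radians(131))]); print("peg",proj(c,[[*q,.054],[*q,.099]]).round(0).tolist())
E
```

```text
11.8 [ 0.4919 -0.0406  0.086 ] xang 45.0 w 9.511825785206565e-05 F [-0.34  0.43 -0.2 ] j [-0.22  0.49  2.01  0.    0.64  0.57]
r,ang 0.123 128.2
0.06 [[310. 273.]]
0.0734 [[310. 267.]]
0.0844 [[310. 262.]]
0.1 [[310. 254.]]
0.11 [[310. 249.]]
0.12 [[310. 245.]]
peg [[303.0, 284.0], [303.0, 263.0]]
```

Both views put the shut fingertips about 17–20 mm behind the TCP, so they passed over the peg. I'll back off, lower, and try again.

move_arm --motion "1.2 0.1 0 1;1.2 0.1 0 1;0 0 0 1;0 0 0 1;0 0 0.5 0;0 0 0.5 0;0 0 0.3 0;0 0 0 0"

```text
time_s: 12.52
ee_pos: [0.5099, -0.0252, 0.0721]
tcp_rot: [0.937, 0.35, -0.001, -0.0]
contact_force: [-0.7, -0.6, -0.4]
width: -0.0001
gripper_force: 0.0
```

```bash
python3 - <<'E'
from g import *
c=cam("side"); save(c,"s9.png")
# finger/background: print darkness column under the fingertip
u=int(proj(c,[[p[0],p[1],.08]])[0,0]); 
for x in(u-4,u,u+4): print(x,[(y,int(c["frame"][y,x].max())) for y in range(240,290,3)])
for z in(.054,.06,.08,.1): print(z,proj(c,[[p[0],p[1],z]]).round(0))
E
```

```text
12.5167 [ 0.5099 -0.0252  0.0721] xang 41.0 w -0.0001446525217941704 F [-0.74 -0.55 -0.39] j [-0.18  0.53  1.98  0.    0.63  0.68]
r,ang 0.1261 117.4
305 [(240, 32), (243, 85), (246, 84), (249, 101), (252, 107), (255, 101), (258, 102), (261, 74), (264, 20), (267, 10), (270, 22), (273, 16), (276, 30), (279, 125), (282, 119), (285, 116), (288, 113)]
309 [(240, 31), (243, 51), (246, 82), (249, 81), (252, 84), (255, 82), (258, 81), (261, 146), (264, 156), (267, 156), (270, 167), (273, 123), (276, 116), (279, 119), (282, 115), (285, 115), (288, 123)]
313 [(240, 31), (243, 32), (246, 43), (249, 38), (252, 35), (255, 36), (258, 64), (261, 155), (264, 155), (267, 151), (270, 225), (273, 111), (276, 117), (279, 120), (282, 119), (285, 115), (288, 113)]
0.054 [[309. 276.]]
0.06 [[309. 273.]]
0.08 [[310. 264.]]
0.1 [[310. 255.]]
```

move_arm --motion "0 0 0.3 0;0 0 0.4 0;0 0 0.3 0;-0.3 0 0 0;-0.3 0 0 0;-0.1 0 0 0;0 0 0 0;0 0 0 0"

```text
time_s: 13.23
ee_pos: [0.5053, -0.0298, 0.0632]
tcp_rot: [0.937, 0.35, 0.0, 0.0]
contact_force: [-0.5, 0.2, 0.7]
width: 0.0002
gripper_force: 0.0
```

move_arm --motion "-0.1 0 0 0;-0.1 0 0 0;-0.1 0 0 0;-0.1 0 0 0;0 0 0 0"

```text
time_s: 13.65
ee_pos: [0.5021, -0.0324, 0.063]
tcp_rot: [0.937, 0.35, -0.0, -0.0]
contact_force: [0.3, 0.4, -0.2]
width: -0.0002
gripper_force: 0.0
```

move_arm --motion "-0.1 0 0 0;-0.1 0 0 0;-0.1 0 0 0;-0.1 0 0 0;-0.1 0 0 0"

```text
time_s: 14.07
ee_pos: [0.4989, -0.0352, 0.063]
tcp_rot: [0.937, 0.35, 0.001, -0.0]
contact_force: [3.1, 6.5, -1.5]
width: -0.0
gripper_force: 3.4
```

move_arm --motion "-0.1 0 0 0;-0.1 0 0 0;-0.1 0 0 0;-0.1 0 0 0;-0.1 0 0 0"

```text
time_s: 14.48
ee_pos: [0.4951, -0.0384, 0.063]
tcp_rot: [0.937, 0.35, 0.001, -0.0]
contact_force: [3.3, 6.1, -1.6]
width: 0.0003
gripper_force: 3.4
```

```bash
python3 - <<'E'
from car import *
c=car()
E
```

```text
14.4833 [ 0.4951 -0.0384  0.063 ] xang 41.0 w 0.00028651906710530623 F [ 3.29  6.09 -1.62] j [-0.21  0.54  2.02  0.    0.59  0.64]
r,ang 0.1227 126.4
red [369.9 176.5] 22 0.1454 40.7
red [467.2 179.6] 14 0.1472 311.9
red [528.7 246.5] 55 0.2298 258.2
red [467.3 276.7] 26 0.1427 221.9
or [421.2 175.3] 529 0.0897 0.6
or [469.9 218.6] 561 0.088 270.3
```

move_arm --motion "-0.21 -0.03 0 -1.5;-0.21 -0.03 0 -1.5;-0.21 -0.03 0 -1.5;-0.21 -0.03 0 -1.5"

```text
time_s: 14.87
ee_pos: [0.4882, -0.0434, 0.063]
tcp_rot: [0.917, 0.399, 0.001, 0.0]
contact_force: [3.3, 5.7, -2.3]
width: -0.0003
gripper_force: 3.3
```

move_arm --motion "-0.21 -0.03 0 -1.2;-0.21 -0.03 0 -1.2;-0.21 -0.03 0 -1.2;-0.21 -0.03 0 -1.2"

```text
time_s: 15.2
ee_pos: [0.4819, -0.049, 0.0631]
tcp_rot: [0.899, 0.437, 0.001, 0.0]
contact_force: [3.9, 6.1, -2.1]
width: 0.0
gripper_force: 3.7
```

```bash
python3 - <<'E'
from car import *
c=car()
E
```

```text
15.2 [ 0.4819 -0.049   0.0631] xang 51.9 w 3.1106753296773534e-05 F [ 3.85  6.07 -2.08] j [-0.24  0.52  2.05  0.    0.57  0.43]
r,ang 0.1233 134.3
red [460.3 173.7] 9 0.1473 319.3
red [363.5 183.1] 22 0.1452 48.6
red [528.7 246.6] 55 0.2298 258.1
red [473.7 269.9] 26 0.1431 229.6
or [414.9 175.7] 544 0.0901 8.5
or [469.  212.4] 564 0.088 278.4
```

move_arm --motion "-0.21 -0.03 0 -1;-0.21 -0.03 0 -1;-0.21 -0.03 0 -1;-0.21 -0.03 0 -1;-0.21 -0.03 0 -1;-0.21 -0.03 0 -1"

```text
time_s: 15.75
ee_pos: [0.473, -0.0583, 0.0631]
tcp_rot: [0.875, 0.484, 0.001, 0.0]
contact_force: [4.9, 4.3, -1.7]
width: 0.0002
gripper_force: 3.2
```

move_arm --motion "-0.21 -0.03 0 -1;-0.21 -0.03 0 -1;-0.21 -0.03 0 -1;-0.21 -0.03 0 -1"

```text
time_s: 16.08
ee_pos: [0.4679, -0.065, 0.0631]
tcp_rot: [0.858, 0.514, 0.001, 0.0]
contact_force: [4.5, 5.3, -2.2]
width: 0.0003
gripper_force: 3.6
```

```bash
python3 - <<'E'
from car import *
c=car()
E
```

```text
16.0833 [ 0.4679 -0.065   0.0631] xang 61.9 w 0.00029236027434918446 F [ 4.5   5.34 -2.21] j [-0.28  0.51  2.08  0.    0.55  0.21]
r,ang 0.1235 144.2
red [356.9 192.2] 21 0.1453 58.2
red [528.7 246.6] 55 0.2298 258.1
red [480.3 260.1] 23 0.1438 239.6
or [407.5 177.5] 535 0.0904 18.2
or [466.8 204.8] 570 0.0885 288.5
```

move_arm --motion "-0.21 -0.03 0 -1;-0.21 -0.03 0 -1;-0.21 -0.03 0 -1;-0.21 -0.03 0 -1"

```text
time_s: 16.47
ee_pos: [0.4627, -0.0719, 0.0631]
tcp_rot: [0.839, 0.544, 0.001, 0.0]
contact_force: [4.7, 4.8, -1.1]
width: -0.0001
gripper_force: 3.1
```

move_arm --motion "-0.1 -0.015 0 -0.5;-0.1 -0.015 0 -0.5;-0.1 -0.015 0 -0.5;-0.1 -0.015 0 -0.5"

```text
time_s: 16.8
ee_pos: [0.4606, -0.0754, 0.0631]
tcp_rot: [0.83, 0.558, 0.0, 0.0]
contact_force: [4.2, 3.5, -1.1]
width: 0.0003
gripper_force: 2.9
```

move_arm --motion "-0.1 -0.015 0 -0.5;-0.1 -0.015 0 -0.5;-0.1 -0.015 0 -0.5"

```text
time_s: 17.05
ee_pos: [0.4591, -0.078, 0.0631]
tcp_rot: [0.822, 0.569, 0.0, 0.0]
contact_force: [4.8, 3.8, -0.9]
width: 0.0002
gripper_force: 3.0
```

move_arm --motion "-0.1 -0.015 0 -0.5;-0.1 -0.015 0 -0.5;-0.1 -0.015 0 -0.5"

```text
time_s: 17.3
ee_pos: [0.4577, -0.0807, 0.0631]
tcp_rot: [0.815, 0.58, 0.001, 0.0]
contact_force: [4.8, 5.6, -1.2]
width: -0.0002
gripper_force: 3.1
```

move_arm --motion "-0.1 -0.015 0 -0.5;-0.1 -0.015 0 -0.5"

```text
time_s: 17.47
ee_pos: [0.4568, -0.0825, 0.0631]
tcp_rot: [0.81, 0.587, 0.001, 0.0]
contact_force: [5.7, 5.1, -1.3]
width: 0.0002
gripper_force: 3.3
```

move_arm --motion "-0.1 -0.015 0 -0.5;-0.1 -0.015 0 -0.5"

```text
time_s: 17.63
ee_pos: [0.4559, -0.0842, 0.0631]
tcp_rot: [0.805, 0.594, 0.001, 0.0]
contact_force: [6.0, 7.6, -1.6]
width: 0.0001
gripper_force: 4.4
```

move_arm --motion "-0.1 -0.015 0 -0.5;0 0 0 0"

```text
time_s: 17.8
ee_pos: [0.4555, -0.085, 0.0631]
tcp_rot: [0.802, 0.597, 0.001, 0.0]
contact_force: [5.5, 6.2, -2.4]
width: -0.0004
gripper_force: 3.8
```

move_arm --motion "-0.1 -0.015 0 -0.5;0 0 0 0"

```text
time_s: 17.97
ee_pos: [0.4551, -0.0859, 0.0631]
tcp_rot: [0.799, 0.601, 0.001, 0.0]
contact_force: [4.2, 3.9, -1.5]
width: 0.0001
gripper_force: 2.6
```

move_arm --motion "-0.1 -0.015 0 -0.5;0 0 0 0"

```text
time_s: 18.13
ee_pos: [0.4544, -0.087, 0.063]
tcp_rot: [0.797, 0.604, 0.0, 0.0]
contact_force: [1.9, 1.4, -0.3]
width: 0.0004
gripper_force: 0.8
```

move_arm --motion "-0.1 -0.015 0 -0.5;0 0 0 0"

```text
time_s: 18.3
ee_pos: [0.4536, -0.0881, 0.063]
tcp_rot: [0.794, 0.608, 0.0, 0.0]
contact_force: [-0.2, -0.1, 0.3]
width: -0.0003
gripper_force: 0.0
```

```bash
python3 - <<'E'
from car import *
c=car()
E
```

```text
18.3 [ 0.4536 -0.0881  0.063 ] xang 74.9 w -0.0003217096682441283 F [-0.25 -0.06  0.28] j [-0.33  0.5   2.1   0.    0.54 -0.07]
r,ang 0.1245 156.8
red [351.1 205.8] 21 0.1445 70.8
red [486.2 245.5] 30 0.145 252.7
red [529.3 246.6] 59 0.231 258.2
or [398.6 181.5] 537 0.0906 30.4
or [462. 196.] 558 0.0887 301.1
```

move_arm --motion "-0.1 -0.015 0 -0.5;-0.1 -0.015 0 -0.5;0 0 0 0"

```text
time_s: 18.6
ee_pos: [0.4526, -0.09, 0.063]
tcp_rot: [0.789, 0.615, -0.0, -0.0]
contact_force: [0.1, 0.4, -0.7]
width: -0.0004
gripper_force: 0.0
```

move_arm --motion "-0.1 -0.015 0 -0.5;0 0 0 0"

```text
time_s: 18.77
ee_pos: [0.4523, -0.091, 0.063]
tcp_rot: [0.786, 0.618, -0.0, -0.0]
contact_force: [0.7, 0.3, -1.0]
width: -0.0003
gripper_force: 0.0
```

move_arm --motion "-0.1 -0.015 0 -0.5;0 0 0 0"

```text
time_s: 18.93
ee_pos: [0.452, -0.0919, 0.063]
tcp_rot: [0.783, 0.621, -0.0, -0.0]
contact_force: [0.1, -0.6, 0.7]
width: -0.0004
gripper_force: 0.0
```

move_arm --motion "-0.1 -0.015 0 -0.5;0 0 0 0"

```text
time_s: 19.1
ee_pos: [0.4517, -0.0928, 0.063]
tcp_rot: [0.781, 0.625, 0.0, -0.0]
contact_force: [0.5, 0.3, -0.0]
width: 0.0001
gripper_force: 0.0
```

move_arm --motion "-0.05 -0.01 0 -0.2;0 0 0 0"

```text
time_s: 19.27
ee_pos: [0.4516, -0.0931, 0.063]
tcp_rot: [0.78, 0.626, 0.0, -0.0]
contact_force: [0.6, 2.4, -1.1]
width: 0.0003
gripper_force: 0.9
```

move_arm --motion "-0.05 -0.01 0 -0.2;0 0 0 0"

```text
time_s: 19.43
ee_pos: [0.4514, -0.0935, 0.063]
tcp_rot: [0.779, 0.627, 0.0, -0.0]
contact_force: [0.7, 3.4, -0.3]
width: -0.0
gripper_force: 1.4
```

move_arm --motion "-0.05 -0.01 0 0;-0.05 -0.01 0 0;0 0 0 0"

```text
time_s: 19.68
ee_pos: [0.4511, -0.0943, 0.063]
tcp_rot: [0.779, 0.627, 0.0, 0.0]
contact_force: [3.0, 5.8, 0.6]
width: 0.0002
gripper_force: 3.2
```

move_arm --motion "-0.05 -0.01 0 0;0 0 0 0"

```text
time_s: 19.85
ee_pos: [0.451, -0.0946, 0.063]
tcp_rot: [0.779, 0.627, 0.0, 0.0]
contact_force: [4.8, 8.4, -0.2]
width: -0.0
gripper_force: 5.0
```

move_arm --motion "-0.05 -0.01 0 0;0 0 0 0"

```text
time_s: 20.02
ee_pos: [0.451, -0.0948, 0.063]
tcp_rot: [0.779, 0.627, 0.001, 0.0]
contact_force: [6.6, 12.0, -0.8]
width: -0.0001
gripper_force: 6.9
```

move_arm --motion "-0.02 0 0 0;0 0 0 0;0 0 0 0;0 0 0 0"

```text
time_s: 20.35
ee_pos: [0.4509, -0.0948, 0.063]
tcp_rot: [0.779, 0.627, 0.001, -0.0]
contact_force: [6.3, 14.3, -0.9]
width: -0.0003
gripper_force: 7.8
```

```bash
python3 - <<'E'
from car import *
c=car()
E
```

```text
20.35 [ 0.4509 -0.0948  0.063 ] xang 77.7 w -0.00025558494729636304 F [ 6.33 14.32 -0.9 ] j [-0.35  0.5   2.1   0.    0.54 -0.14]
r,ang 0.1245 160.1
red [350.2 209.2] 19 0.1444 73.8
red [487.3 243.1] 25 0.1461 254.9
red [527.3 246.4] 59 0.2269 258.1
or [396.5 182.8] 539 0.0907 33.5
or [460.4 194. ] 562 0.0884 304.3
```

The push is at 15.6 N. The pin knob has moved about 3 mm inward and the tooth is at the pin, so the plate is home. I'll back away.

move_arm --motion "0.1 0 0 0;0.2 0 0 0;0.5 0 0 0;0.4 0 0 0;0 0 -1 0;0 0 -2 0;0 0 -3 0;0 0 -3 0"

```text
time_s: 21.07
ee_pos: [0.4524, -0.0835, 0.1536]
tcp_rot: [0.779, 0.627, -0.001, -0.001]
contact_force: [0.7, -0.7, 1.1]
width: 0.0001
gripper_force: 0.0
```

move_arm --motion "0 0 -3 0;0 0 -2 0;0 0 0 0;0 0 0 0;0 0 0 0;0 0 0 0"

```text
time_s: 21.57
ee_pos: [0.4525, -0.0837, 0.2019]
tcp_rot: [0.779, 0.627, -0.001, -0.001]
contact_force: [0.1, 0.2, -0.1]
width: -0.0001
gripper_force: 0.0
```

```bash
python3 - <<'E'
from car import *
c=car()
from tub import lid
for (q,r),b in lid("wrist",.114)[1]: v=np.array(q)-C; print("lid",q,r,np.hypot(*v),np.degrees(np.arctan2(v[1],v[0])))
E
```

```text
21.5667 [ 0.4525 -0.0837  0.2019] xang 77.7 w -0.00010237420417066202 F [ 0.11  0.22 -0.12] j [-0.33  0.27  1.96  0.    0.91 -0.11]
r,ang 0.1273 155.2
red [350.2 209. ] 21 0.1446 73.6
red [527.2 246.3] 61 0.2267 258.2
or [396.6 182.7] 540 0.0908 33.4
or [460.5 194.2] 561 0.0885 304.1
lid (0.5203397870063782, -0.06205156818032265) 0.027426842600107193 0.0889875424290057 122.3834561970001
```

```bash
python3 -c "
from station import robot
print(robot.sign_off())"
```

```text
the job is handed in; nothing more can be done
None
```

The job is handed in, with no verdict reported: the green-lidded tub stands in its pocket (about 1 mm off centre by camera), the index pin dropped home, the tooth was seated with about 15.6 N, and the arm is clear.

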